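# Set up the results tablet on its folding stand

## Task

Get the bench tablet ready for the analyst across the bench: first swing the folding stand's back rest up and over until it is fully open against its stop. Then take the tablet out of its charging dock and lean it on the stand, centred and square, lower edge resting on the base plate behind the orange lip, back leaning on the open rest and screen facing out over the lip. Set it down gently rather than letting it drop or flop back, let go of it, and leave the other things on the bench where they are.

Things in the scene. Friction and masses are not known exactly. Their poses are not given: they have to be found in the camera images.
- tablet: Loose tablet in a blue case, a slab 12 thick x 200 wide x 140 high, 0.3 to 0.6 kg. Origin: middle of its lower edge face (12 x 200). z runs up the slab to its upper edge (at 140), x is the screen normal (black screen with coloured bars at x = +6; back at -6), y along its width. Starts in the dock, landscape, leaning back (away from the screen side) 0.40 rad from vertical.
- tablet_top (a point): Middle of the tablet's upper edge face, 140 above its origin along its z: pinch the slab here across its 12 mm thickness, fingers pointing along the slab.
- dock: Fixed charging dock: grey base 150 x 170 x 12, white cradle 150 wide. Origin: centre of its underside; z up, x its front, where the screen looks. Cradle back plate 85 long, leaning back 0.40 rad; lip 16 above the cradle floor. The tablet's origin starts at (5, within 15, 24) in this frame and leaves along the tablet's own z; its upper 55 mm stand clear.
- stand: Fixed folding stand, facing +x of its own frame; origin on the bench under it, z up. Light grey base plate 165 x 170 x 12 thick, from x = -95 to +70. Orange lip across the base: x = 2 to 10, 150 wide, top at z = 28. The rest's hinge line is at x = -30, z = 20.
- stand_seat (a point): Where the tablet's origin (middle of its lower edge) belongs: stand frame (-16, 0, 14.8), for a tablet lying flat on the fully open rest, leaning back 0.49 rad from vertical (top towards the stand's -x). There is about 10 mm of play forward to the lip.
- rest (a joint): Hinge of the stand's aluminium back rest (95 long from hinge to edge bar, 130 wide, 8 thick), rad. 0 = folded forward over the lip, 0.35 rad above horizontal, free edge towards the stand's +x; grows as the edge swings up and back; 1.71 = fully open at its stop, 0.49 rad beyond vertical. Starts at 0.05 to 0.5. Stiff (0.14 N m): stays where left.
- rest_hinge (a point): Middle of the rest's hinge line (along the stand's y).
- bar_left (a point): Grip point on the +y end of the round orange bar, 12 dia, along the rest's free edge (parallel to y, 200 long, its ends stick out 35 beyond the plate on both sides). This point is at stand y = +83, 95 from the hinge line. The bar can be pinched from above and turns within the fingers as the rest swings.
- bar_right (a point): The same on the -y end of the bar, at stand y = -83.
- wash_bottle: loose white plastic wash bottle, 66 dia x 170 high; origin at the centre of its underside. Leave alone.
- beaker: loose clear glass beaker, 70 dia x 85 high; origin at the centre of its underside. Leave alone.
- dropper: loose small amber dropper bottle with black cap, 32 dia x 62 high, stands between dock and stand; origin at the centre of its underside. Leave alone.
- mouse: loose white computer mouse, 100 x 60 x 30 high; origin at the centre of its underside. Leave alone.
- calculator: loose grey calculator lying flat, 140 x 80 x 14; origin at the centre of its underside. Leave alone.
There are look-alikes about, which are no part of the job. What is shaped like the tablet but purple or yellow is not meant.

How it is judged:
By the outcome, as a careful person would: the job done as asked, in the order asked, and still so for the second after the job is handed in, with the robot touching nothing.
It also fails if it takes over 64 s, if anything falls off the work surface, if the arm or the gripper's body presses on something with over 40 N, if the wrist force passes 120 N, or if a joint passes its speed limit or range.

## Robot

A 6-joint arm with a two-finger parallel gripper is mounted at the origin on the work surface. World frame = base frame: x ahead of the robot, y to its left, z up, the work surface at z = 0. Lengths are in m, angles in degrees, forces in N, time in s.
With the tool pointing down it reaches from about 0.35 to 0.875 m from the base axis. Payload 4.2 kg.
Tool frame: the origin (TCP) lies midway between the tips of the shut fingers; the grasp point (between the pads) lies 19 mm behind it; z points along the fingers, y is the line along which they close (so a half turn about z gives the same grasp; the last joint's range is limited). The gripper opens to 87 mm and grips with 3 to 60 N. Pads are 19 mm wide; open, the fingers measure 117 mm over their backs; the gripper's body (75 mm by 190 mm) begins 51 mm behind the grasp point.
Start: joints at [79.733, 22.042, 0.453, 0, -68.411, -14.817], TCP at [0.265, 0.566, 0.184] pointing down, gripper open.
Joint ranges: [-179.83, 179.83], [-69.29, 118.12], [-61.27, 80.66], [-181.25, 117.63], [-171.15, -9.14], [-177.46, 177.46]. Speed limits (degrees/s): [159.86, 159.86, 180, 180, 180, 180].

## Interface

Orientations are given as [roll, pitch, yaw] about the fixed x, y, z axes, in that order (R = Rz(yaw) Ry(pitch) Rx(roll)).
In Python, from workcell import env gives the robot as it stands. The module is installed in compiled form; this text tells all that it offers. Calls block until the motion is done:
- env.goto(position, orientation): joint-space move of the TCP to a pose.
- env.move_straight(position, rotation=None, rate=0.15, force_limit=None): straight line of the TCP; rotation=None keeps the orientation; rate is the mean speed in m/s. With force_limit (N) it stops when the force on the tool has changed by that much, and returns True; else False.
- env.set_joints(angles): joint-space move.
- env.gripper_to(opening, grasp_force=None): opening from 0.0 (shut) to 1.0 (fully open); grasp_force is the grip in N (None keeps the last); returns when the fingers have stopped.
- env.dwell(seconds).
- env.inverse_kinematics(position, orientation): joint angles nearest the present ones, or None.
- env.read_state(): the state.
- env.grab_frame(name): name is "scene" or "top" or "wrist"; returns a dict with "image" (400x640x3 uint8, blue, green, red), "fx", "fy", "cx", "cy" (pixels), "D" ([k1, k2, p1, p2, k3] as OpenCV has them; the pictures are not rectified), "position" and "orientation" of the camera in the world. Camera axes: x right, y up, looking along -z (the intrinsics and any distortion apply to the point x, -y, -z); pixel columns grow to the right and rows downward; lengths in m; the calibration is good to about 2 mm. A picture is of the moment at which its call begins. There is no depth.
A pose or a line that the arm cannot do raises env.Unreachable and nothing moves.
- env.close_job(): hands the job in; it is judged then, once.
Trained networks look in a picture, given as the dict that the camera call returned (one of the last four; its "shot" number tells which), for a name from the list of things; names that differ only in an ending like _2 or _b are one class to them, and where a whole thing is asked for, a point or a joint stands for the part that bears it (a point fixed in the world has none). Each returns a list of dicts, best first, with "score" (0 to 1); they miss things now and then, are a little off and sometimes report something else, mostly with a low value. They report only what shows in the picture. A call takes as long as a camera call. They do not tell look-alikes from the thing itself.
- env.search_frame(picture, thing): "xyz" ([x, y, z] in m, in world coordinates, good to about 4 mm: the middle of the surface that is visible of it).
- env.trace(picture, thing): "mask" (400x640 bool, what is visible of it).
The state is a dict: "clock": time; "joint_positions": joint angles; "qvel": joint speeds; "joint_torque": joint torques, N m; "position": TCP position; "tool_rot": TCP orientation; "force": force on the tool from outside, world axes, zero at the start; "wrist_torque": the same for the moment, N m; "opening": opening from 0.0 (shut) to 1.0 (fully open); "finger_force": force on a finger pad.
Only numpy, scipy, OpenCV 4.12 (cv2) and the standard library are available. Lean on these libraries where they do the work, as an engineer would, in place of code of your own. Each camera call takes 0.05 s, during which the arm holds its last target. There are 200 camera calls.

## Working session

There is one attempt and no reset: what is moved stays moved. The work goes in short steps, each a Python script; the robot and the scene stay as the last script left them, time stands still between calls to the robot, and variables do not carry over. Pictures are saved under pics/ and viewed, at most 10 in all, crops included, and the job is handed in when it is done.

```bash
mkdir -p pics
python3 - <<'E'
from workcell import env
import cv2, numpy as np
for n in ["scene","top"]:
    f=env.grab_frame(n); cv2.imwrite(f"pics/{n}0.png",f["image"])
    print(n,f["fx"],f["cx"],f["cy"],f["D"],f["position"],f["orientation"])
    for t in ["tablet","dock","stand","rest","bar_left","bar_right","rest_hinge","tablet_top","dropper","wash_bottle","beaker","mouse","calculator"]:
        print(t,[(np.round(d["xyz"],3).tolist(),round(d["score"],2)) for d in env.search_frame(f,t)])
print(env.read_state())
E
```

```text
scene 378.7462958111746 319.5321048351218 193.79583867869866 [-0.08623036  0.          0.          0.          0.        ] [ 1.27976125 -0.43201137  0.86313943] [49.41621766 -0.18989291 60.14028195]
tablet [([0.268, -0.307, 0.015], 0.71), ([0.511, -0.266, 0.1], 0.7), ([0.768, -0.289, 0.013], 0.68)]
dock [([0.57, -0.272, 0.011], 0.65)]
stand [([0.59, 0.227, 0.016], 0.61)]
rest [([0.604, 0.224, 0.059], 0.6)]
bar_left [([0.611, 0.224, 0.06], 0.83)]
bar_right [([0.602, 0.223, 0.066], 0.72)]
rest_hinge [([0.601, 0.229, 0.068], 0.57)]
tablet_top [([0.769, -0.288, 0.014], 0.75), ([0.26, -0.31, 0.015], 0.59), ([0.514, -0.269, 0.102], 0.57)]
dropper [([0.613, -0.009, 0.033], 0.73), ([0.57, -0.272, 0.012], 0.19)]
wash_bottle [([0.781, -0.041, 0.1], 0.87)]
beaker [([0.752, 0.097, 0.058], 0.74)]
mouse [([0.547, 0.524, 0.026], 0.72)]
calculator [([0.544, -0.533, 0.016], 0.73)]
top 370.33025486105913 319.86068053395525 197.55094964376076 [-0.02454083  0.          0.          0.          0.        ] [ 0.44851944 -0.02251337  1.35888639] [  3.32166886   0.15421258 -90.51710247]
tablet [([0.76, -0.28
[... 682 characters left out ...]
16], 0.7)]
{'clock': 1.4, 'joint_positions': array([ 7.97332294e+01,  2.20410463e+01,  4.54747513e-01, -1.03550815e-04,
       -6.84120987e+01, -1.48152457e+01]), 'qvel': array([ 0.00994431, -0.00892433, -0.10227474,  0.01311863, -0.04701007,
       -0.02870322]), 'joint_torque': array([-6.58587783e-05, -3.90471339e+01,  1.87626922e+01,  4.22464281e+00,
        1.55039626e-02, -2.28428331e-05]), 'position': array([0.26493132, 0.56606115, 0.18367101]), 'tool_rot': array([-1.79998475e+02,  5.02860351e-04, -2.50820544e+01]), 'force': array([-0.55129508,  0.06523756, -0.16732852]), 'wrist_torque': array([-0.02839918, -0.0188058 , -0.03268922]), 'finger_force': 0.0, 'opening': 1.0005358709764611}
```

View pics/scene0.png

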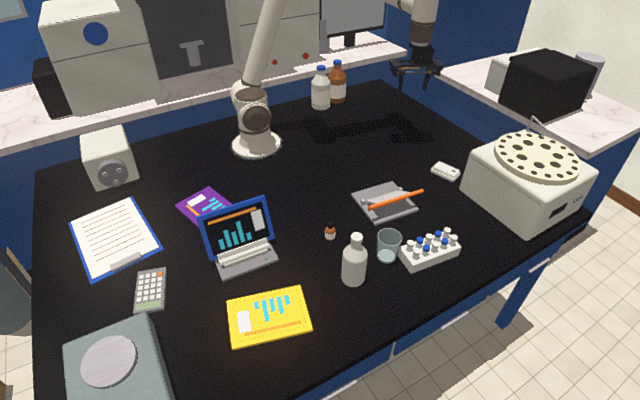

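View pics/top0.png

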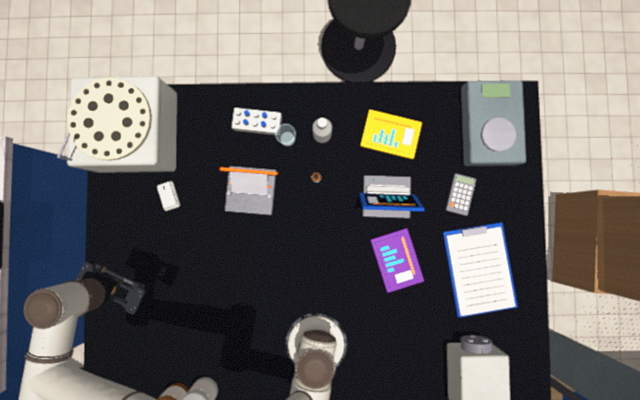

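The blue tablet in the dock is at scene (238,228) and top (391,202), and it is the one meant. The purple slab at top (398,260) and the yellow one at (391,133) lie flat and are look-alikes. The clipboard at (480,268) isn't one either. The stand is at top (250,190), with its orange bar running from (221,169) to (277,173). Both dock and stand face world +x. Next I'll take wrist views over both, plus one confirming crop.

```bash
cat > h.py <<'E'
from workcell import env
import cv2, numpy as np, pickle
from scipy.spatial.transform import Rotation as Ro
def proj(f,P):
    P=np.atleast_2d(P).astype(float); R=Ro.from_euler('xyz',f["orientation"],degrees=True).as_matrix()
    c=(P-f["position"])@R; c=c*[1,-1,-1]
    K=np.array([[f["fx"],0,f["cx"]],[0,f["fy"],f["cy"]],[0,0,1]])
    return cv2.projectPoints(c,np.zeros(3),np.zeros(3),K,np.array(f["D"]))[0][:,0]
def snap(n,fn):
    f=env.grab_frame(n); cv2.imwrite(f"pics/{fn}.png",f["image"]); pickle.dump(f,open(f"pics/{fn}.pkl","wb")); return f
E
python3 - <<'E'
from h import *
t=snap("top","t1"); s=snap("scene","s1")
env.goto([0.50,-0.26,0.42],[180,0,-90]); b=snap("wrist","wd")
env.goto([0.50,0.23,0.42],[180,0,-90]); a=snap("wrist","ws")
print(env.read_state()["clock"],env.read_state()["joint_positions"])
for f in(a,b):print(f["position"],f["orientation"],f["fx"],f["D"])
cv2.imwrite("pics/m1.png",np.hstack([cv2.resize(s["image"][180:280,190:290],(400,400),interpolation=2),cv2.resize(s["image"][160:240,340:440],(400,400),interpolation=2)]))
cv2.imwrite("pics/m2.png",np.vstack([cv2.resize(i["image"],(480,300),interpolation=3) for i in(a,b)]))
E
```

```text
6.5 [ 4.14906268e+01  1.09990743e+01  1.78511269e+01  8.57421434e-03
 -9.68470219e+01 -4.15745571e+01]
[0.50011917 0.1604147  0.62032026] [-1.44741683e+01 -3.11864248e-03  1.79941168e+02] 283.3663987388502 [-0.01092038  0.          0.          0.          0.        ]
[ 0.50044524 -0.32832048  0.61983981] [-1.44942052e+01 -4.46380729e-02 -1.79929049e+02] 283.3663987388502 [-0.01092038  0.          0.          0.          0.        ]
```

View pics/m2.png

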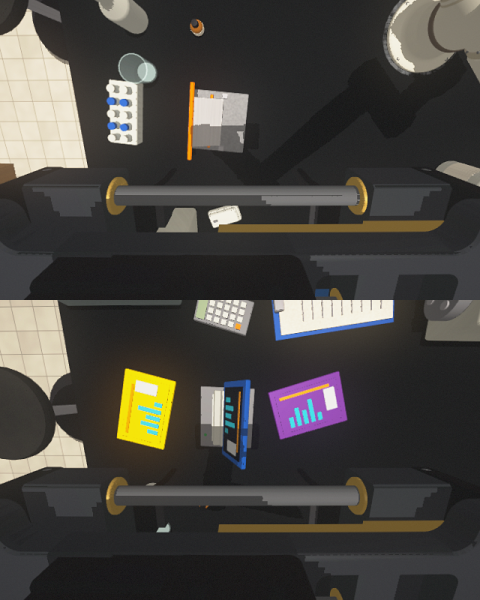

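View pics/m1.png

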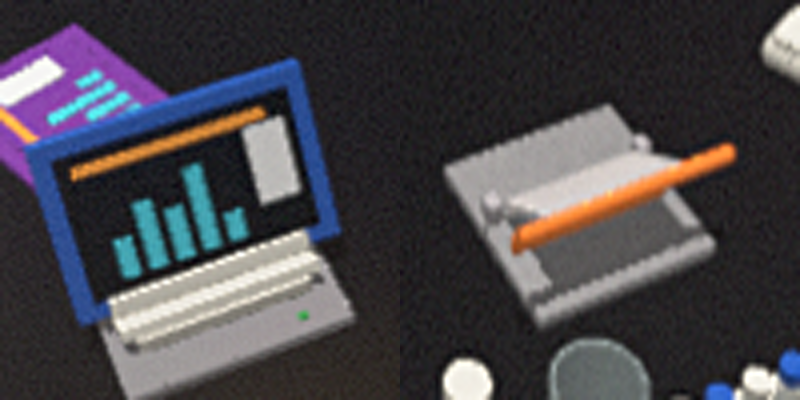

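The crop confirms it: a blue case in the grey/white dock, screen facing +x, and the stand's rest folded low with the orange bar in front. Now I'll fit both poses by silhouette over the three views.

```bash
cat > fit.py <<'E'
from h import *
from scipy.optimize import minimize
L=lambda n:pickle.load(open(f"pics/{n}.pkl","rb"))
def mask(f,c,half,lo_hi):
    hsv=cv2.cvtColor(cv2.GaussianBlur(f["image"],(3,3),0),cv2.COLOR_BGR2HSV); m=np.zeros(hsv.shape[:2],np.uint8)
    for lo,hi in lo_hi: m|=cv2.inRange(hsv,lo,hi)
    u,v=proj(f,c)[0].astype(int); r=np.zeros_like(m); r[max(v-half,0):v+half,max(u-half,0):u+half]=1
    m*=r; m[330 if f["fx"]<300 else 400:]=0
    n,l,st,_=cv2.connectedComponentsWithStats(m); k=1+np.argmax(st[1:,4])
    return (l==k).astype(np.uint8)
def hullmask(p,s=(400,640),S=4):
    h=cv2.convexHull(p.astype(np.float32))[:,0]; o=np.zeros((s[0]*S,s[1]*S),np.uint8)
    cv2.fillConvexPoly(o,np.round(((h+.5)*S-.5)*16).astype(np.int32),255,shift=4); return cv2.resize(o,(s[1],s[0]),interpolation=cv2.INTER_AREA)/255.
def obs(m): 
    p=np.argwhere(m)[:,::-1]; p=np.vstack([p+d for d in([-.5,-.5],[.5,-.5],[-.5,.5],[.5,.5])]); return hullmask(p)
def T(x,y,yaw,P): return Ro.from_euler('z',yaw).apply(P)+[x,y,0]
BOX=lambda a,b:np.array([[x,y,z] for x in(a[0],b[0]) for y in(a[1],b[1]) for z in(a[2],b[2])])
def slab(q,z0=.024,tilt=.4):
    P=Ro.from_euler('y',-tilt).apply(BOX((-.006,-.1,0),(.006,.1,.14)))+[0,0,z0]; return T(*q,P)
a=np.linspace(0,2*np.pi,12)
def bar(q):
    x,y,yaw,th=q; g=.35+th
    c=np.array([-.03+.095*np.cos(g),0,.02+.095*np.sin(g)])
    P=np.array([c+[.006*np.cos(t),s,.006*np.sin(t)] for t in a for s in(-.1,.1)]); return T(x,y,yaw,P)
def base(q): return T(*q[:3],BOX((-.095,-.085,0),(.07,.085,.012)))
def stand(q): return np.vstack([base(q),bar(q)])
def run(terms,q0,st):
    E=lambda q:sum(np.abs(hullmask(proj(f,m(q)))-o).sum() for f,o,m in terms)
    best=minimize(E,q0,method='Nelder-Mead',options=dict(initial_simplex=np.vstack([q0]+[np.array(q0)+np.eye(len(q0))[i]*st[i] for i in range(len(q0))]),xatol=1e-4,fatol=.2,maxiter=250))
    return best.x,best.fun
BLUE=[((100,110,50),(125,255,255))]; OR=[((5,140,120),(20,255,255))]
GREY=[((0,0,50),(180,70,255)),((5,140,120),(20,255,255))]
E
cat > go.py <<'E'
from fit import *
t,s,ws,wd=map(L,("t1","s1","ws","wd"))
def rep(n,names,terms,q0,st):
    q,e=run(terms,q0,st); print(n,"joint",np.round(q,4),round(e,1))
    for i,k in enumerate(names):
        z,e=run([x for x in terms if x[0] is terms[i][0]],q,np.array(st)/2); print("  ",k,np.round(z,4),round(e,1), "area",round(terms[i][1].sum()))
    return q
tt=[(f,obs(mask(f,[.52,-.265,.09],70,BLUE)),slab) for f in(t,s,wd)]
q=rep("tablet","tsw",tt,[.55,-.265,0],[.01,.01,.05])
so=[(f,obs(mask(f,[.57,.228,.04],60,GREY)),stand) for f in(t,s,ws)]+[(f,obs(mask(f,[.6,.228,.06],70,OR)),bar) for f in(t,s,ws)]
p=rep("stand","tsw",so,[.56,.23,-.05,.2],[.01,.01,.05,.1])
vis=[]
for f,m,Q,c in((t,slab,q,q),(s,slab,q,q),(wd,slab,q,q),(t,stand,p,p),(s,stand,p,p),(ws,stand,p,p)):
    u,v=proj(f,[c[0],c[1],.04])[0].astype(int); im=f["image"][v-50:v+50,u-65:u+65].copy(); im=cv2.resize(im,None,fx=2,fy=2,interpolation=2)
    for mm in ([m] if m is slab else [base,bar]):
        h=cv2.convexHull(proj(f,mm(Q)).astype(np.float32))[:,0]; cv2.polylines(im,[np.int32((h-[u-65,v-50])*2+.5)],True,(0,255,0),1)
    vis.append(im)
cv2.imwrite("pics/v1.png",np.vstack([np.hstack(vis[:3]),np.hstack(vis[3:])]))
E
python3 go.py
```

```text
tablet joint [ 0.5339 -0.262  -0.0375] 489.0
   t [ 0.5365 -0.2633 -0.0211] 140.7 area 1189
   s [ 0.5369 -0.2607 -0.0538] 247.9 area 3629
   w [ 0.5337 -0.2625 -0.0436] 60.4 area 3977
stand joint [ 0.5716  0.233  -0.0938  0.2568] 3984.4
   t [ 0.5714  0.2326 -0.0938  0.2754] 321.0 area 2614
   s [ 0.5726  0.2346 -0.0889  0.2435] 265.0 area 2310
   w [ 0.6039  0.2217 -0.0918  0.8175] 3064.2 area 10398
```

View pics/v1.png

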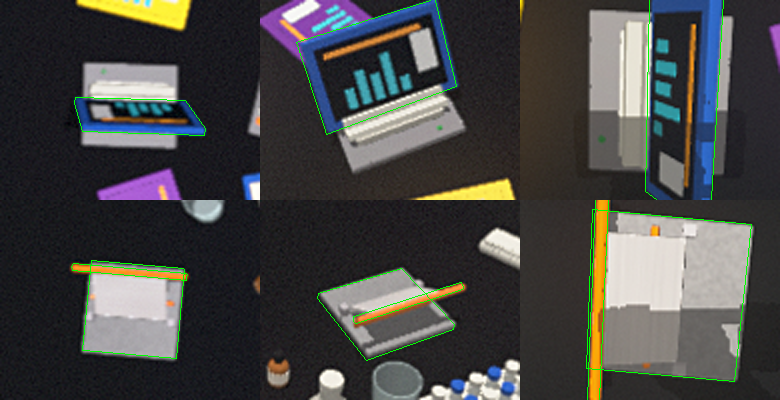

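Stand and tablet outlines match; the wrist grey mask was contaminated and the wrist tablet window tight. One refit, and then the rest can be moved.

```bash
cat > go2.py <<'E'
from fit import *
t,s,ws,wd=map(L,("t1","s1","ws","wd"))
tt=[(f,obs(mask(f,[.52,-.265,.09],95,BLUE)),slab) for f in(t,s,wd)]
for sub in(tt,tt[:1],tt[1:2],tt[2:]): print("tab",*np.round(run(sub,[.534,-.262,-.037],[.006,.006,.03])[0],4))
dk=lambda q:T(*q,BOX((-.075,-.085,0),(.075,.085,.012)))
G2=[((0,0,90),(180,60,255))]
o=[(f,obs(mask(f,[.57,.228,.04],75,[((0,0,v),(180,70,255)),OR[0]])),stand) for f,v in((t,50),(s,50),(ws,85))]+[(f,obs(mask(f,[.6,.228,.06],85,OR)),bar) for f in(t,s,ws)]
print([round(x[1].sum()) for x in o])
for i in(0,1,2): print("stand",*np.round(run([o[i],o[i+3]],[.5716,.233,-.0938,.257],[.006,.006,.03,.1])[0],4))
q,e=run(o,[.5716,.233,-.0938,.257],[.006,.006,.03,.1]); print("all",np.round(q,4),e)
bw=obs(mask(ws,[.6,.228,.06],85,OR));
E
python3 go2.py
```

```text
tab 0.5337 -0.2623 -0.0436
tab 0.537 -0.2621 -0.0235
tab 0.5373 -0.2605 -0.0484
tab 0.5336 -0.2627 -0.0435
[2614, 3286, 7242, 316, 344, 828]
stand 0.5718 0.2317 -0.0934 0.3168
stand 0.4993 0.3335 -0.076 -0.5483
stand 0.5697 0.2319 -0.0954 0.2491
all [ 0.5695  0.2319 -0.094   0.2282] 6159.607843137255
```

```bash
cat >> h.py <<'E'
S=np.array([.571,.2323,-.0935])
def sw(P): return Ro.from_euler('z',S[2]).apply(P)+[S[0],S[1],0]
def barp(th,y=.083,dz=0): 
    g=.35+th; return sw([-.03+.095*np.cos(g),y,.02+.095*np.sin(g)-.019+dz])
E
python3 - <<'E'
from h import *
o=[180,0,-90+np.degrees(S[2])]; th=.26
env.gripper_to(.6,15)
env.goto(barp(th,dz=.09),o)
print("stop",env.move_straight(barp(th),rate=.1,force_limit=8))
env.gripper_to(0,15); s=env.read_state(); print(s["opening"]*87,s["finger_force"],s["force"],s["position"],barp(th))
if s["opening"]*87>8:
    for a in np.linspace(.26,1.66,9)[1:]:
        st=env.move_straight(barp(a),rate=.12,force_limit=25)
        r=env.read_state(); print(round(a,2),st,r["force"].round(1))
        if st: break
    if not st:
        print(env.move_straight(barp(1.74),rate=.03,force_limit=10)); r=env.read_state(); print(r["force"].round(1),r["position"],barp(1.71))
print(env.read_state()["clock"]); f=snap("scene","s2")
cv2.imwrite("pics/s2c.png",cv2.resize(f["image"][100:280,300:500],(600,540)))
E
```

```text
stop False
0.4732415675658206 0.0 [ 0.21481915  0.59961755 -0.10744057] [0.62640353 0.31045581 0.05540974] [0.62640668 0.31046846 0.05542241]
10.6917
```

View pics/s2c.png

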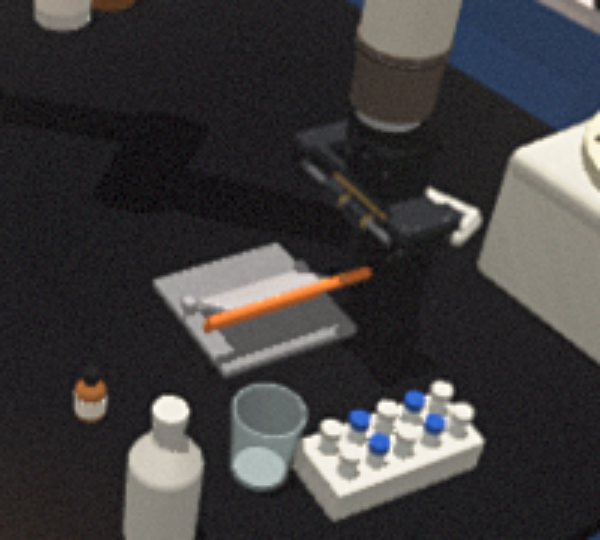

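The fingers closed on nothing: in the crop the bar's right end at (365,272) is just beside the gripper. I'll triangulate the bar's ends directly.

```bash
cat > bar.py <<'E'
from fit import *
from scipy.optimize import least_squares
def ends(f,c=(.6,.228,.07),half=85,near=None):
    m=mask(f,c,half,OR); p=np.argwhere(m)[:,::-1].astype(float); mu=p.mean(0); d=np.linalg.svd(p-mu,full_matrices=False)[2][0]
    t=(p-mu)@d; return mu+d*(t.min()-.3),mu+d*(t.max()+.3)
def tri(fs):
    E=[]
    for f in fs:
        e=ends(f); w=proj(f,[[.6,.33,.07],[.6,.13,.07]])
        if np.linalg.norm(e[0]-w[0])>np.linalg.norm(e[1]-w[0]): e=e[::-1]
        E.append(e)
    out=[]
    for i in(0,1):
        r=least_squares(lambda P:np.concatenate([proj(f,P)[0]-e[i] for f,e in zip(fs,E)]),[.6,.23,.07]); out.append(r.x); print(("left","right")[i],r.x.round(4),"res px",r.fun.round(1), "stand frame",Ro.from_euler('z',-S[2]).apply(r.x-[S[0],S[1],0]).round(4))
    print("len",np.linalg.norm(out[0]-out[1]))
    return out
if __name__=="__main__":
    tri([L("t1"),L("s1"),L("ws")]); tri([L("t1"),L("s1")]); tri([L("t1"),L("ws")])
    print("now scene ends",ends(L("s2")),"before",ends(L("s1")))
E
python3 bar.py; python3 -c "
from h import *
f=snap('wrist','w3'); cv2.imwrite('pics/w3v.png',f['image'])"
```

```text
left [0.63   0.3314 0.0725] res px [-0.2 -0.2 -1.4  0.3 -0.3  0.6] stand frame [0.0495 0.1042 0.0725]
right [0.6104 0.1276 0.0674] res px [ 0.3 -0.   0.3 -0.   0.1  0. ] stand frame [ 0.049  -0.1005  0.0674]
len 0.20477468045531488
left [0.6308 0.333  0.0733] res px [-0.7 -0.5 -0.8  0.1] stand frame [0.0502 0.1058 0.0733]
right [0.6099 0.1279 0.0669] res px [ 0.2  0.1  0.2 -0. ] stand frame [ 0.0485 -0.1003  0.0669]
len 0.20623900617086302
left [0.6295 0.3306 0.0712] res px [ 0.1 -0.1  0.   0.1] stand frame [0.0491 0.1034 0.0712]
right [0.6095 0.128  0.0726] res px [ 0.  0. -0.  0.] stand frame [ 0.0481 -0.1003  0.0726]
len 0.20366008538391525
now scene ends (array([422.38985695, 190.22038237]), array([367.52901642, 208.53662704])) before (array([423.52875476, 189.6248255 ]), array([367.55226611, 208.61400857]))
```

View pics/w3v.png

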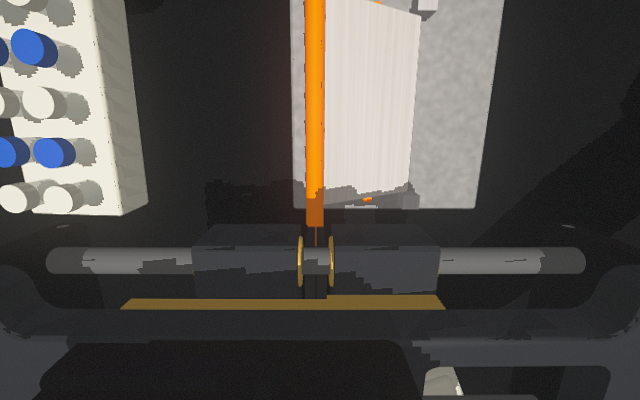

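Run:
```python
from fit import *
s=L("s2"); w=L("w3"); r=env.read_state(); print(r["clock"],r["position"],r["tool_rot"],r["opening"])
P=r["position"]; pts=[P,P+[0,0,.019],P+[0,0,.07],[.63,.3314,.0725],[.6104,.1276,.07]]
print(w["position"],w["orientation"])
for f in(s,w): print(proj(f,pts).round(0).tolist())
print(ends(w,c=(.6,.25,.07),half=200))
im=s["image"].copy()
for p in proj(s,pts): cv2.drawMarker(im,tuple(int(v) for v in p),(0,255,0),1,5)
c=np.hstack([im[150:230,380:460],s["image"][150:230,380:460]]).astype(float)
c=np.clip(255*(c/255)**.5,0,255).astype(np.uint8); cv2.imwrite("pics/c4.png",cv2.resize(c,(800,400),interpolation=2))
```

```text
10.7917 [0.62640385 0.31045135 0.05544176] [ 1.79999952e+02 -8.86627158e-04 -9.53564900e+01] 0.0033953225684118437
[0.61996607 0.24191871 0.25561128] [-1.44775068e+01 -9.11495673e-03  1.74651731e+02]
[[416.0, 195.0], [417.0, 191.0], [419.0, 179.0], [422.0, 190.0], [368.0, 208.0]]
[[315.0, 222.0], [315.0, 231.0], [315.0, 267.0], [313.0, 258.0], [313.0, -92.0]]Traceback (most recent call last):
  File "<stdin>", line 6, in <module>
NameError: name 'ends' is not defined
```

Run:
```python
from fit import *
s=L("s2"); w=L("w3")
g=lambda c:np.clip(255*(c/255.)**.45,0,255).astype(np.uint8)
a=cv2.resize(g(s["image"][150:220,370:440]),(400,400),interpolation=2); b=cv2.resize(g(w["image"][180:320,245:385]),(400,400),interpolation=2)
cv2.imwrite("pics/c4.png",np.hstack([a,b]))
```

```text
(no output)
```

View pics/c4.png

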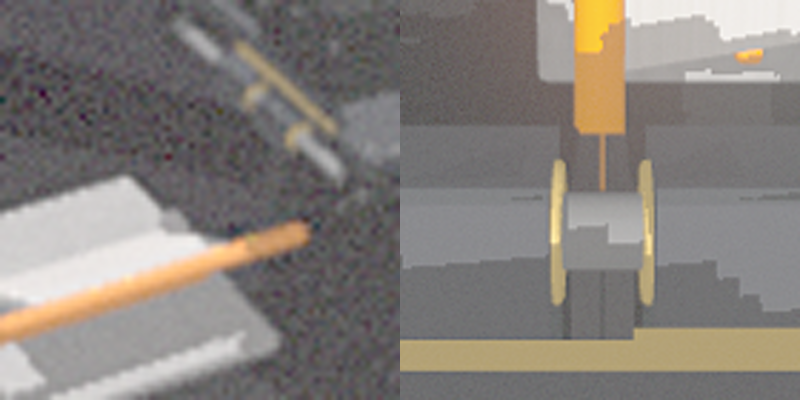

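The enlarged crop shows a thin orange line through the finger gap (right half, column 602, rows 130–190), and in the scene half the bar passes unobstructed. So the bar lies just under the shut tips, lower than I estimated. I'll reopen, go lower and close again.

Run:
```python
from h import *
p=env.read_state()["position"]
env.gripper_to(.5,15); print("open",env.read_state()["opening"])
for d in(.012,.022):
    print("stop",env.move_straight(p-[0,0,d],rate=.05,force_limit=6))
    env.gripper_to(0,15); s=env.read_state(); print(d,s["opening"]*87,s["finger_force"],s["force"].round(2),s["position"])
    if s["opening"]*87>4: break
    env.gripper_to(.5)
print(env.read_state()["clock"]); snap("scene","s3"); snap("top","t3")
from bar import *
print(ends(L("s3")),ends(L("t3")),ends(L("t1")))
```

```text
open 0.5008428962029162
stop False
0.012 0.6691671683608035 0.0 [ 0.68 -0.94 -0.78] [0.62641342 0.31044526 0.04343976]
stop False
0.022 10.096742313732234 14.695900082588196 [ 2.16 -0.96  0.47] [0.62705797 0.31045094 0.03374268]
15.1333
(array([415.49267573, 192.53169774]), array([367.50684803, 208.46686814])) (array([229.60389527, 169.07487892]), array([277.36359713, 173.29317352])) (array([219.58845312, 168.28999823]), array([277.36643127, 173.23693191]))
```

```bash
python3 - <<'E'
from h import *
p=env.read_state()["position"]; p[0]=.6275
env.gripper_to(.4,20)
print("stop",env.move_straight([p[0],p[1],.022],rate=.05,force_limit=6))
env.gripper_to(0,20); s=env.read_state(); print(s["opening"]*87,s["finger_force"],s["force"].round(2),s["position"],s["clock"])
p=s["position"]; x0=barp(.26); 
def tgt(a): return p+barp(a)-x0
st=False
if s["opening"]*87>8:
  for a in np.linspace(.26,1.6,8)[1:]:
    st=env.move_straight(tgt(a),rate=.12,force_limit=20); r=env.read_state(); print(round(a,2),st,r["force"].round(1),round(r["opening"]*87,1))
    if st: break
print(env.read_state()["clock"]); snap("scene","s4"); snap("top","t4")
import bar
E
python3 - <<'E'
from bar import *
for n in("t4","s4"): print(n,ends(L(n),c=(.52,.235,.1)))
for th in(.26,1.6): print(th,[proj(L(n),sw([-.03+.095*np.cos(.35+th),y,.02+.095*np.sin(.35+th)])).round(1).tolist() for n in("t4","s4") for y in(.1,-.1)])
E
```

```text
stop False
11.128640171006488 20.000294744968414 [-0.78  1.23 -0.46] [0.62726154 0.31057452 0.02200122] 16.9
0.45 False [ 2.6 -2.1  4. ] 11.3
0.64 False [ 5.3 -3.6  6.4] 11.2
0.83 False [ 4.  -3.   9.7] 11.4
1.03 False [ 3.  -3.6 12.1] 11.2
1.22 False [-0.7 -2.6 12.5] 11.2
1.41 False [-3.3 -1.1 12.3] 11.5
1.6 False [-5.3  1.1 11.1] 11.2
19.0
t4 (array([223.60033788, 201.18879081]), array([273.27529319, 205.31021181]))
s4 (array([398.23513181, 162.73657231]), array([351.80983819, 176.4160465 ]))
0.26 [[[220.4, 168.5]], [[277.2, 173.3]], [[420.9, 189.6]], [[368.0, 206.6]]]
1.6 [[[214.4, 200.2]], [[273.0, 205.2]], [[403.0, 162.6]], [[351.3, 177.4]]]
```

```bash
python3 - <<'E'
from h import *
s=env.read_state(); d=barp(1.85)-barp(1.6); q=s["position"]+d
print(env.move_straight(q,rate=.03,force_limit=12)); r=env.read_state()
print(r["force"].round(1),np.linalg.norm(r["position"]-s["position"]),"expected",np.linalg.norm(barp(1.71)-barp(1.6)),r["clock"])
env.gripper_to(.4); p=env.read_state()["position"]; env.move_straight(p+[0,0,.1],rate=.2)
p=env.read_state()["position"]; env.goto([.42,.1,.33],[180,0,-90]); snap("scene","s5"); snap("top","t5"); print(env.read_state()["clock"],env.read_state()["force"])
E
python3 - <<'E'
from fit import *
from scipy.optimize import least_squares
import bar
t,s=L("t5"),L("s5")
P=[]
for f in(t,s): print(bar.ends(f,c=(.52,.235,.1)))
o=[(f,obs(mask(f,[.52,.235,.1],70,OR)),lambda q:bar_(q)) for f in(t,s)]
bar_=globals()["bar"].tri and None
E
python3 - <<'E'
import fit; from fit import *
t,s=L("t5"),L("s5")
o=[(f,obs(mask(f,[.52,.235,.1],70,OR)),fit.bar) for f in(t,s)]
f1=lambda th:sum(np.abs(hullmask(proj(f,fit.bar([*S,th])))-m).sum() for f,m,_ in o)
for th in np.arange(1.5,1.8,.03): print(round(th,2),round(f1(th)),end=" ; ")
print(run(o,[*S,1.7],[.005,.005,.02,.05]))
E
```

```text
True
[ 0.3 -1.4  2.8] 0.014034203066064219 expected 0.010444732255142872 19.6833
22.3 [ 0.40052074 -0.02809646  0.57690149]
(array([212.61672059, 203.83872354]), array([257.37879568, 208.20721928]))
(array([402.44434524, 160.45913936]), array([350.51697694, 175.40649319]))
1.5 778 ; 1.53 739 ; 1.56 699 ; 1.59 635 ; 1.62 553 ; 1.65 460 ; 1.68 367 ; 1.71 282 ; 1.74 234 ; 1.77 224 ; 1.8 231 ; (array([ 0.56937954,  0.24053355, -0.09411799,  1.74917331]), np.float64(196.06274509803922))
```

Run:
```python
from fit import *
w=L("w3"); r=Ro.from_euler('z',np.radians(-5.36))
P=np.array([.62640,.31045,.05544])
for dy in(-.0095,-.004,0,.0095):
    print(dy,[tuple(proj(w,P+r.apply([0,dy,d]))[0].round(0)) for d in(0,.01,.02,.03,.04)])
print("bar at y:",[(y,proj(w,barp(.26,y,.019))[0].round(0).tolist()) for y in(.06,.07,.08,.09,.1)])
im=w["image"]; print(im[205:260:5,315].tolist()); print(im[205:260:5,306].tolist())
# current wrist view of shut and open fingers on black bench
env.gripper_to(0); a=env.grab_frame("wrist"); env.gripper_to(1.0); b=env.grab_frame("wrist"); p=env.read_state()["position"]
g=lambda c:np.clip(255*(c/255.)**.45,0,255).astype(np.uint8)
print(p,[proj(a,p+[0,0,d])[0].round(0).tolist() for d in(0,.019,.04,.07)])
cv2.imwrite("pics/c5.png",np.vstack([g(i["image"][180:330,120:520]) for i in(a,b)]).repeat(2,0).repeat(2,1)); print(env.read_state()["clock"])
```

```text
-0.0095 [(np.float64(315.0), np.float64(210.0)), (np.float64(315.0), np.float64(214.0)), (np.float64(315.0), np.float64(218.0)), (np.float64(315.0), np.float64(223.0)), (np.float64(315.0), np.float64(229.0))]
-0.004 [(np.float64(315.0), np.float64(217.0)), (np.float64(315.0), np.float64(221.0)), (np.float64(315.0), np.float64(226.0)), (np.float64(315.0), np.float64(231.0)), (np.float64(315.0), np.float64(237.0))]
0 [(np.float64(315.0), np.float64(222.0)), (np.float64(315.0), np.float64(227.0)), (np.float64(315.0), np.float64(232.0)), (np.float64(315.0), np.float64(237.0)), (np.float64(315.0), np.float64(243.0))]
0.0095 [(np.float64(315.0), np.float64(234.0)), (np.float64(315.0), np.float64(239.0)), (np.float64(315.0), np.float64(245.0)), (np.float64(315.0), np.float64(251.0)), (np.float64(315.0), np.float64(258.0))]
bar at y: [(0.06, [315.0, 198.0]), (0.07, [315.0, 213.0]), (0.08, [315.0, 227.0]), (0.09, [315.0, 241.0]), (0.1, [315.0, 254.0])]
[[30, 90, 168], [21, 88, 167], [26, 88, 168], [19, 88, 168], [23, 90, 170], [32, 64, 107], [34, 66, 108], [36, 65, 109], [31, 64, 108], [81, 82, 85], [102, 103, 107]]
[[42, 86, 145], [26, 71, 133], [30, 74, 133], [29, 74, 132], [31, 37, 50], [33, 36, 42], [34, 36, 42], [35, 37, 41], [40, 39, 44], [80, 81, 83], [101, 103, 105]]
[0.4199798  0.10001365 0.32999182] [[315.0, 222.0], [315.0, 231.0], [315.0, 244.0], [315.0, 267.0]]
24.7833
```

View pics/c5.png

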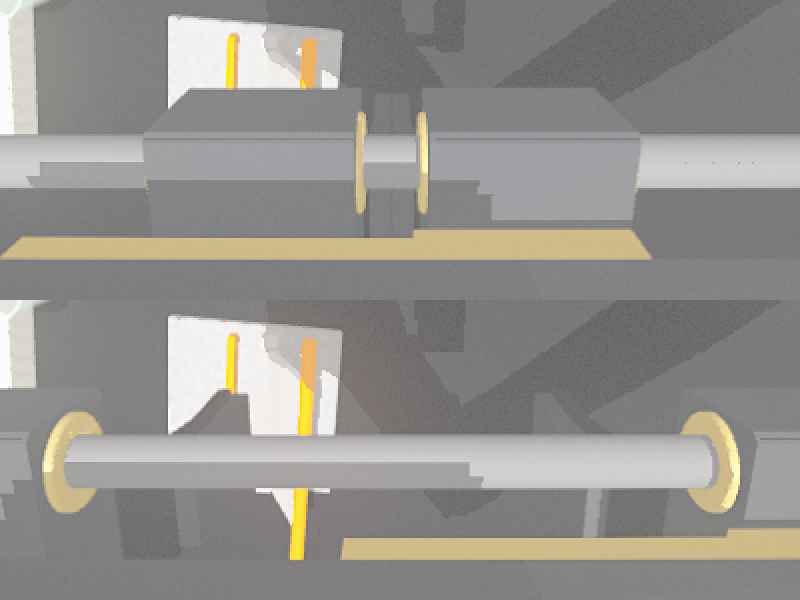

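This picture confirms the shut fingertips end at about row 226. That is about 37 mm behind the stated TCP, which agrees with the contact evidence on the bar. I'll use a 39 mm tip offset and grasp the tablet by its top edge.

```bash
cat >> h.py <<'E'
S=np.array([.570,.2323,-.0937])
def tool(yaw,tilt):
    R=Ro.from_euler('z',yaw)*Ro.from_euler('y',-tilt); sx,sy,sz=R.apply(np.eye(3))
    return Ro.from_matrix(np.column_stack([-sy,-sx,-sz])).as_euler('xyz',degrees=True),sx,sz
N=.081   # reported TCP along slab z when gripped
E
python3 - <<'E'
from h import *
O=np.array([.535,-.2622,.024]); o,sx,sz=tool(-.042,.40)
q,qx,qz=tool(S[2],.49); seat=sw([-.016,0,.0148])
print("IK",env.inverse_kinematics(O+sz*N,o),env.inverse_kinematics(O+sz*(N+.15),o),env.inverse_kinematics(seat+qz*N,q),env.inverse_kinematics(seat+qz*N+[0,0,.12],q))
env.gripper_to(.6,8)
env.goto(O+sz*(N+.09),o)
print("stop",env.move_straight(O+sz*N,rate=.12,force_limit=6)); f0=env.read_state()["force"]
env.gripper_to(0,8); s=env.read_state(); print(s["opening"]*87,s["finger_force"],(s["force"]-f0).round(2),"normal",(s["force"]-f0)@sx,s["position"]-(O+sz*N),s["clock"])
E
```

```text
IK [-14.13279902  12.12675613 -28.59546027  -9.99013728 -27.14353216
  19.73206733] [-15.80700642  -1.87974517 -22.98206649  -7.11622799 -46.76235643
  17.2648075 ] [  38.44269278   12.18560095  -53.95908784   81.92244159  -19.21247923
 -121.69948679] [ 51.80224611   3.99127022 -39.12027244  40.09233329 -37.88308567
 -87.42688488]
stop False
12.185103335727765 7.998563647270203 [-1.64 -0.52  0.43] normal -1.3256242389093655 [-3.70396379e-04  2.35196956e-05 -1.23887956e-04] 28.7583
```

```bash
python3 - <<'E'
from h import *
o,sx,sz=tool(-.042,.40); q,qx,qz=tool(S[2],.49)
env.gripper_to(0,45); p=env.read_state()["position"]; f0=env.read_state()["force"]
st=env.move_straight(p+sz*.02,rate=.06,force_limit=25); s=env.read_state(); print(st,s["opening"]*87,(s["force"]-f0).round(1))
env.move_straight(p+sz*.15,rate=.15); s=env.read_state(); print(s["opening"]*87,(s["force"]-f0).round(1),s["finger_force"])
tgt=sw([-.012,0,.0148])+qz*N
via=tgt+[-.02,0,.16]
env.goto(via,q); env.dwell(.3); s=env.read_state(); print(s["clock"],s["joint_positions"].round(0),s["force"].round(1),s["opening"]*87)
snap("scene","s6"); snap("top","t6")
E
python3 - <<'E'
import fit; from fit import *
t,s=L("t6"),L("s6"); q,qx,qz=tool(S[2],.49); s0=sw([-.012,0,.0148])+[-.02,0,.16]
def sl(v): 
    x,y,z,yaw,tl=v; return slab([x,y,yaw],z,tl)
o=[(f,obs(mask(f,s0+qz*.07,110,BLUE)),sl) for f in(t,s)]
print([m[1].sum() for m in o],"expected",s0,S[2])
for sub in(o,o[:1],o[1:]): r=run(sub,[*s0,S[2],.49],[.01,.01,.01,.04,.04]); print(r[0].round(4),r[1])
im=np.hstack([cv2.resize(f["image"][max(v-60,0):v+60,u-80:u+80],(400,300)) for f in(t,s) for u,v in[proj(f,s0+qz*.07)[0].astype(int)]]); cv2.imwrite("pics/v6.png",im)
E
```

```text
False 12.024381737697036 [ 1.4  0.4 -3.8]
11.778973006292077 [ 1.4  0.4 -4.2] 44.99667406082153
32.5917 [ 55.   1. -36.  35. -45. -84.] [-0.1 -0.8 -3.1] 11.880393681700722
[np.float64(1268.9686274509804), np.float64(9433.882352941177)] expected [0.53805264 0.23342276 0.1748    ] -0.0937
[ 0.6157  0.5665 -2.3432 -2.6083  0.632 ] 10498.094117647059
[ 0.5684  0.2873 -0.2325 -0.1436  0.758 ] 298.02745098039213
[-0.1574  1.1247 -1.4643  3.1471  0.5504] 9488.4
```

```bash
cat > fit6.py <<'E'
import fit; from fit import *
def sl(v): 
    x,y,z,yaw,tl=v; return slab([x,y,yaw],z,tl)
def fitslab(names,v0,free=5):
    o=[]
    for n in names:
        f=L(n); hsv=cv2.cvtColor(cv2.GaussianBlur(f["image"],(3,3),0),cv2.COLOR_BGR2HSV)
        m=cv2.inRange(hsv,(100,110,50),(125,255,255))
        h=(hullmask(proj(f,sl(v0)))>0).astype(np.uint8); m&=cv2.dilate(h,np.ones((25,25)))*255
        k,l,st,_=cv2.connectedComponentsWithStats(m); m=(l==1+np.argmax(st[1:,4]))
        o.append((f,obs(m),sl)); print(n,o[-1][1].sum(),hullmask(proj(f,sl(v0))).sum(),np.argwhere(m).min(0),np.argwhere(m).max(0))
    for sub in [o]+[[x] for x in o]: r=run(sub,v0,[.01,.01,.01,.04,.04]); print(r[0].round(4),r[1].round(1))
E
python3 - <<'E'
from fit6 import *
v=[*(sw([-.012,0,.0148])+[-.02,0,.16]),S[2],.49]; print(np.round(v,4)); fitslab(["t6","s6"],v)
E
```

```text
[ 0.5381  0.2334  0.1748 -0.0937  0.49  ]
t6 1268.9686274509804 1647.8627450980393 [187 208] [217 271]
s6 2920.737254901961 2681.1725490196086 [108 349] [166 413]
[ 0.5391  0.2311  0.1785 -0.152   0.4753] 669.3
[ 0.5684  0.2873 -0.2325 -0.1436  0.758 ] 298.0
[ 0.5426  0.231   0.18   -0.1663  0.5281] 164.4
```

Run:
```python
from fit6 import *
v=[*(sw([-.012,0,.0148])+[-.02,0,.16]),S[2],.49]
ims=[]
for n in("t6","s6"):
    f=L(n); h=cv2.convexHull(proj(f,sl(v)).astype(np.float32))[:,0]; u,w=h.mean(0).astype(int)
    im=cv2.resize(f["image"][w-50:w+50,u-50:u+50],(400,400),interpolation=2)
    im=np.clip(255*(im/255.)**.6,0,255).astype(np.uint8)
    cv2.polylines(im,[np.int32((h-[u-50,w-50])*4+2)],True,(0,255,0),1); ims.append(im)
cv2.imwrite("pics/c7.png",np.hstack(ims))
```

```text
(no output)
```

View pics/c7.png

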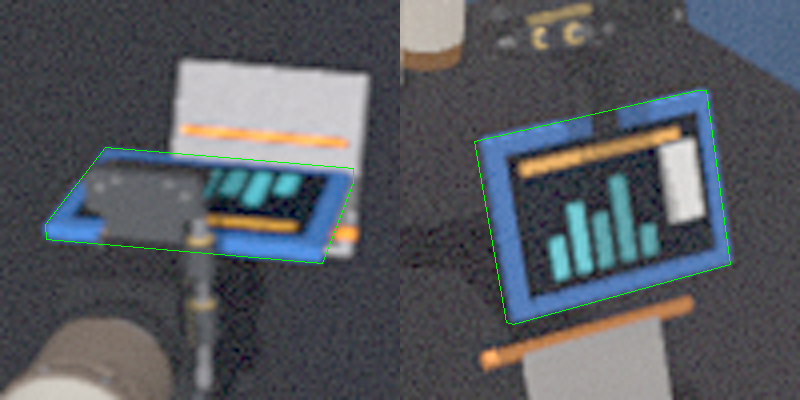

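The predicted outline (green) coincides with the held tablet in both views, so the in-hand pose is as planned: square, screen out, and just above the open rest. Lowering now.

```bash
python3 - <<'E'
from h import *
q,qx,qz=tool(S[2],.49); g=lambda x,dz:sw([x,0,.0148+dz])+qz*N
print(env.move_straight(g(-.011,.02),rate=.1,force_limit=12)); env.dwell(.2); f0=env.read_state()["force"]
print("down",env.move_straight(g(-.011,-.008),rate=.02,force_limit=3)); s=env.read_state(); print((s["force"]-f0).round(2),"dz",s["position"]-g(-.011,0),s["clock"])
snap("scene","s7"); snap("top","t7")
E
python3 - <<'E'
from fit6 import *
v=[*sw([-.011,0,.0148]),S[2],.49]; print(np.round(v,4)); fitslab(["s7"],v)
E
```

```text
False
down True
[-0.54  0.88  5.55] dz [ 4.26529859e-04 -6.12052543e-05 -4.28922361e-04] 35.4333
[ 0.559   0.2333  0.0148 -0.0937  0.49  ]
s7 2490.5882352941176 2306.149019607843 [153 351] [209 409]
[ 0.567   0.2289  0.0237 -0.1449  0.5009] 118.9
[ 0.567   0.2289  0.0237 -0.1449  0.5009] 118.9
```

Run:
```python
from h import *
q,qx,qz=tool(S[2],.49); ex=Ro.from_euler('z',S[2]).apply([1,0,0])
p=env.read_state()["position"]; env.move_straight(p+[0,0,.0006],rate=.02); env.dwell(.2); s=env.read_state(); p=s["position"]; f0=s["force"]; print(f0.round(2))
print("back",env.move_straight(p-ex*.010,rate=.015,force_limit=3)); s=env.read_state(); print((s["force"]-f0).round(2),"moved",(s["position"]-p)@ex,"x rel seat",(s["position"]-(sw([-.016,0,.0148])+qz*N))@ex,s["clock"],s["joint_positions"].round(1))
```

```text
[-0.56 -0.78  0.79]
back True
[ 2.3   1.07 -0.41] moved -0.0057236734095105525 x rel seat -0.0005542882296716748 36.4833 [  38.9   12.2  -53.9   80.8  -19.5 -121. ]
```

Contact with the rest came within 0.6 mm of the seat. Settle, release and retreat along the slab.

```bash
python3 - <<'E'
from h import *
q,qx,qz=tool(S[2],.49); p=env.read_state()["position"]
print(env.move_straight(p-[0,0,.003],rate=.01,force_limit=2.5)); print(env.read_state()["force"].round(2))
env.gripper_to(.02*0+.16,5); env.gripper_to(.3); p=env.read_state()["position"]; f0=env.read_state()["force"]
print("hit",env.move_straight(p+qz*.06,rate=.08,force_limit=5)); print((env.read_state()["force"]-f0).round(2))
env.move_straight(env.read_state()["position"]+qz*.08,rate=.15)
env.goto([.38,0.0,.35],[180,0,-90]); env.dwell(.3)
a=snap("scene","s8"); b=snap("top","t8"); print(env.read_state()["clock"])
for f,m in((a,"scene"),(b,"top")):
  for t in("tablet","dropper","beaker","wash_bottle"): print(m,t,[(np.round(d["xyz"],3).tolist(),round(d["score"],2)) for d in env.search_frame(f,t)])
E
python3 - <<'E'
from fit6 import *
v=[*sw([-.016,0,.0148]),S[2],.49]; print(np.round(v,4)); fitslab(["t8","s8"],v)
for n in("t8","s8"): # bare overlap of blue mask with predicted hull
    f=L(n); m=cv2.inRange(cv2.cvtColor(f["image"],cv2.COLOR_BGR2HSV),(100,110,50),(125,255,255))>0
    h=hullmask(proj(f,sl(v)))>.5; e=h&~cv2.erode(h.astype(np.uint8),np.ones((5,5))).astype(bool); print(n,"blue in rim",m[e].mean(), "blue just outside",m[cv2.dilate(h.astype(np.uint8),np.ones((7,7))).astype(bool)&~cv2.dilate(h.astype(np.uint8),np.ones((3,3))).astype(bool)].mean())
E
```

```text
True
[-1.47 -0.57  2.58]
hit False
[0.4  0.52 0.16]
40.6583
scene tablet [([0.768, -0.288, 0.014], 0.88), ([0.523, 0.229, 0.083], 0.84), ([0.309, -0.299, 0.018], 0.59)]
scene dropper [([0.613, -0.008, 0.035], 0.65), ([0.526, 0.228, 0.081], 0.48)]
scene beaker [([0.754, 0.1, 0.053], 0.79), ([0.548, -0.531, 0.015], 0.52)]
scene wash_bottle [([0.78, -0.041, 0.1], 0.66)]
top tablet [([0.513, 0.236, 0.098], 0.88), ([0.759, -0.285, 0.017], 0.83), ([0.299, -0.296, 0.013], 0.55)]
top dropper [([0.6, -0.007, 0.044], 0.51)]
top beaker [([0.756, 0.104, 0.034], 0.67), ([0.532, -0.531, 0.016], 0.22)]
top wash_bottle [([0.75, -0.029, 0.118], 0.93), ([0.531, -0.261, 0.011], 0.66)]
[ 0.5541  0.2338  0.0148 -0.0937  0.49  ]
t8 1392.749019607843 1244.2392156862745 [187 210] [211 278]
s8 2491.843137254902 2295.4666666666667 [152 349] [208 408]
[ 0.5567  0.2341  0.0219 -0.0935  0.5281] 257.8
[ 0.5514  0.2217  0.081  -0.0813  0.5021] 26.7
[ 0.5886  0.2088  0.0518 -0.0803  0.5219] 44.9
t8 blue in rim 0.7535816618911175 blue just outside 0.0
s8 blue in rim 0.8506787330316742 blue just outside 0.0
```

The joint fit agrees with the seat: 0.3 mm off in y and square to within 0.001 rad. No blue shows outside the predicted outline, and the neighbouring objects haven't moved. Handing in.

```bash
python3 -c "
from workcell import env
print(env.close_job())"
```

```text
the job is handed in; nothing more can be done
None
```

The job is handed in at about 41 s: the rest is open against its stop, and the tablet was set down gently behind the lip, centred and square with the screen facing out. It has been let go, and the dropper, beaker and wash bottle still measure at their starting places.

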